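# Find the bore of a blind spacer on the mandrel and hold it bore-up

## Robot

A 6-joint arm with a two-finger parallel gripper is mounted at the origin on the work surface. World frame = base frame: x ahead of the robot, y to its left, z up, the work surface at z = 0. Lengths are in mm, angles in rad, forces in N, time in s.
With the tool pointing down it reaches from about 350 to 875 mm from the base axis. Payload 4.2 kg.
Tool frame: the origin (TCP) lies midway between the tips of the shut fingers; the grasp point (between the pads) lies 19 mm behind it (arm.tcp_to_grasp is the distance from the TCP to the grasp point, in mm); z points along the fingers, y is the line along which they close (so a half turn about z gives the same grasp; the last joint's range is limited). The gripper opens to 85 mm and grips with 20 to 120 N. Pads are 22 mm wide; open, the fingers measure 114 mm over their backs; the gripper's body (76 mm by 85 mm) begins 54 mm behind the grasp point. The pads swing forward as they close: fully open they stand 13 mm farther back than shut.
Start: joints at [-0.859, 0.385, 0.008, 0, -1.194, -0.259], TCP at [273.44, -561.987, 231.312] pointing down, gripper open.
Joint ranges: [-3.14, 3.14], [-1.21, 2.06], [-1.07, 1.41], [-3.16, 2.05], [-2.99, -0.16], [-3.1, 3.1]. Speed limits (rad/s): [2.79, 2.79, 3.14, 3.14, 3.14, 3.14].

## Interface

Orientations are given as a unit quaternion [x, y, z, w].
In Python, from bench import arm, imaging, job, models gives the robot as it stands.
- The arm moves only by the tool arm_command, never from a script. Its argument "rows" is a list of rows, each an object with "grip": the opening, from 0 (shut) to 1 (fully open); "linear": the shift along the tool's x, y, z in mm, a list of three; "rot": the turn, a rotation vector about the tool's x, y, z in rad, a list of three. In form: [{"grip": grip, "linear": [tx, ty, tz], "rot": [rx, ry, rz]}, ...]. A call has 1 to 10 rows; each row is the pose to reach, as a shift and turn from the pose commanded when the call began, along the tool's axes at that moment; what a row does not reach only later rows make up. A row lasts 1/8 s, in which the tool goes at most 62.5 mm and 10.7 degrees, less where a joint would pass 70% of its speed; a pose out of reach is approached as far as the arm can. A call with a gripper value outside its range is refused whole. The fingers move at their own pace and stop on an object; the grip force is fixed at half the most. Time passes only in rows, so rows that repeat a pose let the fingers close. It gives the time, the measured TCP pose, the force, the opening and the grip force at its end, in the units of the state.
- arm.read_state(): the state, without advancing time (a new reading comes with each control period).
- imaging.get_image(name): name is "scene" or "side" or "wrist"; returns a dict with "frame" (400x640x3 uint8, red, green, blue), "fx", "fy", "cx", "cy" (pixels), "k1" (the pictures are not rectified: a ray, as slopes to the right and down, at radius r is drawn at 1 + k1 r^2 times it, then the intrinsics apply), "extrinsics" (4x4, takes a point from world to camera coordinates); the wrist camera has in their place "T_tool_cam" (4x4, takes a point from camera to tool coordinates, whose origin is the TCP and whose axes are the flange's). Camera axes: x right, y down, z forward; pixel columns grow to the right and rows downward; lengths in mm; the calibration is good to about 2 mm. A picture is of the moment at which its call begins: read the wrist's pose just before it. There is no depth.
- job.job_done(): hands the job in; it is judged then, once.
Trained networks look in a picture, given as the dict that the camera call returned (one of the last four; its "shot" number tells which), for a name from the list of things; names that differ only in an ending like _2 or _b are one class to them, and where a whole thing is asked for, a point or a joint stands for the part that bears it (a point fixed in the world has none). Each returns a list of dicts, best first, with "score" (0 to 1); they miss things now and then, are a little off and sometimes report something else, mostly with a low value. They report only what shows in the picture. A call takes as long as a camera call. They do not tell look-alikes from the thing itself.
- models.spot_in(picture, query): "rect" ([left, top, right, bottom] in pixels, round what is visible of it).
- models.tip_of(picture, query): "pixel" ([column, row] in pixels: a listed point, or the origin of a listed thing).
The state is a dict: "clock": time; "joints": joint angles; "joint_vel": joint speeds; "joint_efforts": joint torques, N m; "position": TCP position; "ee_rot": TCP orientation; "contact_force": force on the tool from outside, world axes, zero at the start; "wrist_torque": the same for the moment, N m; "gripper_width": finger opening in mm; "grasp_force": force on a finger pad.
Only numpy, scipy, OpenCV 4.12 (cv2) and the standard library are available. Lean on these libraries where they do the work, as an engineer would, in place of code of your own. Each camera call takes 0.05 s, during which the arm holds its last target. There are 200 camera calls.

## Task

One end of the brass blind spacer (the square bar lying on the bench) has a deep bore, the other only a shallow recess that looks much the same. Feel for the bored end by trying the spacer on the level steel mandrel until the mandrel has gone well into the bore, then take the spacer off and turn it so that the bore opens straight up. Finish while still holding it still in the gripper, bore up, its upper end at least 20 cm above the bench and clear of everything else; leave the other things on the bench where they are.

Things in the scene. Friction and masses are not known exactly. Their poses are not given: they have to be found in the camera images.
- spacer: blind spacer: square brass bar, 32 x 32 section, 70 long, about 0.5 kg, at the start lying flat on the bench at any heading. Origin: centre of its underside as it lies at the start (16 from the bar's centre line, 35 from each end). Its x axis runs along the bar, z is up at the start. The +x end has the blind bore, 18 across and 40 deep, on the bar's centre line; the -x end has only a recess 18 across and 4 deep
- spacer_mouth (a point): centre of the bore's mouth, in the +x end face of the spacer; axes as the spacer's, so x points straight out of the bore
- stand: mandrel stand, fixed to the bench, green iron: foot 100 x 100 x 18, post 40 x 42 rising to 96 with a small clamp screw on top to 108. Origin: centre of the foot's underside. A level steel mandrel (round rod, 11 across, rounded tip) sticks out of the post's +x face at a height of 75, free length 60 (a collar 18 across fills the first 6 at the post). The stand does not yield
- mandrel_tip (a point): very tip of the mandrel, 80 from the stand's origin along the stand's +x axis and 75 above the bench; axes as the stand's: the mandrel points along +x, roughly away from the robot
- mug: bystander, to be left alone: white mug, 88 high, rim 76 across. Origin: centre of its underside
- oil_can: bystander, to be left alone: plain metal can, 54 across, 105 high. Origin: centre of its underside
- tub: bystander, to be left alone: white tub with a lid, 90 across, 85 high. Origin: centre of its underside
- spool: bystander, to be left alone: solder spool standing on end, 50 across, 40 high. Origin: centre of its underside
- dressing_block: bystander, to be left alone: dark wooden block, 50 x 90 x 32. Origin: centre of its underside
- ring: bystander, to be left alone: brass ring lying flat, 44 across, 25 high. Origin: centre of its underside
- hammer: bystander, to be left alone: hammer lying down, 260 long. Origin: under the middle of its length; the handle runs along x
There are look-alikes about, which are no part of the job. Leave any blue look-alike of the spacer alone.

How it is judged (in metres and radians):
On the way:
1. the mandrel is at least 20 mm deep in the spacer's bore (x of mandrel_tip in the frame of spacer_mouth between -0.045 and -0.02 m and y of mandrel_tip in the frame of spacer_mouth between -0.008 and 0.008 m and z of mandrel_tip in the frame of spacer_mouth between -0.008 and 0.008 m), for 0.1 s.
At the end, for the whole second after the job is handed in: The fingers hold the spacer (more than 2 N), at rest, bore opening upwards within 0.2 rad of vertical, the mouth of the bore at least 200 mm above the bench, and it touches neither the stand nor any of the other things; this after the mandrel has been at least 20 mm deep in the bore (angle between spacer_mouth's own x axis and vertical below 0.2 rad and height (world z) of spacer_mouth above 0.2 m and contact force between spacer and the fingers above 2 N and contact force between spacer and stand below 0.2 N and linear speed of spacer below 0.03 m/s and angular speed of spacer below 0.2 rad/s and contact force between spacer and mug below 0.2 N and contact force between spacer and oil_can below 0.2 N and contact force between spacer and tub below 0.2 N and contact force between spacer and spool below 0.2 N and contact force between spacer and dressing_block below 0.2 N and contact force between spacer and ring below 0.2 N and contact force between spacer and hammer below 0.2 N); the arm keeps its last pose, push and grip.
It fails at once if one of the other things is shoved by more than 40 mm (distance of any of mug, oil_can, tub, spool, dressing_block, ring, hammer from where it was at the start of the episode above 0.04 m).
It also fails if it takes over 72 s, if anything falls off the work surface, if the arm or the gripper's body presses on something with over 40 N, if the wrist force passes 120 N, or if a joint passes its speed limit or range.

## Working session

There is one attempt and no reset: what is moved stays moved. The work goes in short steps, Python scripts to look and compute and a tool call to move; the robot and the scene stay as the last step left them, time stands still between calls to the robot, and variables do not carry over. Pictures are saved under pics/ and viewed, at most 10 in all, crops included, and the job is handed in when it is done.

Besides the shell and the picture viewer there is one more tool, called as name(argument=value, ...), one argument or row to a line, values as JSON. arm_command: Moves the arm, as the interface text tells. Its arguments: {"type":"object","properties":{"rows":{"type":"array"}},"required":["rows"]}

```bash
ls; mkdir -p pics
cat > h.py <<'E'
import numpy as np, cv2, sys
from scipy.spatial.transform import Rotation as R
from bench import arm, imaging, job, models
def cam(p, st=None):
    K=np.array([[p['fx'],0,p['cx']],[0,p['fy'],p['cy']],[0,0,1]])
    if 'extrinsics' in p: E=np.array(p['extrinsics'])
    else:
        T=np.eye(4);T[:3,:3]=R.from_quat(st['ee_rot']).as_matrix();T[:3,3]=st['position']
        E=np.linalg.inv(T@np.array(p['T_tool_cam']))
    return K,E,p['k1']
def ray(p,px,st=None):
    K,E,k1=cam(p,st)
    d=np.array([(px[0]-K[0,2])/K[0,0],(px[1]-K[1,2])/K[1,1]]);u=d.copy()
    for _ in range(20): u=d/(1+k1*(u@u))
    Ei=np.linalg.inv(E)
    return Ei[:3,3],Ei[:3,:3]@np.array([*u,1])
def onz(p,px,z,st=None):
    o,d=ray(p,px,st);return o+d*(z-o[2])/d[2]
def proj(p,X,st=None):
    K,E,k1=cam(p,st);c=E[:3,:3]@np.array(X)+E[:3,3];u=c[:2]/c[2];u=u*(1+k1*(u@u))
    return np.array([K[0,0]*u[0]+K[0,2],K[1,1]*u[1]+K[1,2]])
def tri(rs):
    A=0;b=0
    for o,d in rs:
        d=d/np.linalg.norm(d);P=np.eye(3)-np.outer(d,d);A=A+P;b=b+P@o
    return np.linalg.solve(A,b)
def save(p,n): cv2.imwrite('pics/'+n+'.png',p['frame'][:,:,::-1])
E
python3 - <<'E'
from h import *
np.set_printoptions(precision=1,suppress=True)
s=arm.read_state();print(s['clock'],s['position'],s['ee_rot'],s['contact_force'],s['gripper_width'], arm.tcp_to_grasp)
P={}
for n in('scene','side'):
    p=P[n]=imaging.get_image(n);save(p,n)
    print(n,np.linalg.inv(np.array(p['extrinsics']))[:3,3])
    for q in('spacer','stand','mug','oil_can','tub','spool','dressing_block','ring','hammer'):
        print(q,[(round(r['score'],2),np.round(r['rect']).tolist()) for r in models.spot_in(p,q)[:3]])
    for q in('spacer','spacer_mouth','mandrel_tip','stand'):
        print(q,[(round(r['score'],2),np.round(r['pixel']).tolist(),onz(p,r['pixel'],{'spacer':0,'stand':0,'spacer_mouth':16,'mandrel_tip':75}[q])) for r in models.tip_of(p,q)[:3]])
cv2.imwrite('pics/both.png',cv2.resize(np.vstack([P['scene']['frame'],P['side']['frame']])[:,:,::-1],(480,600)))
E
```

```text
pics
0.0 [ 273.2 -561.5  230.3] [-0.2  1.   0.  -0. ] [-0.8  0.3  0.1] 85.66054270722614 18.700000000000003
scene [1118.2 -489.   983.4]
spacer [(0.96, [200.0, 225.0, 232.0, 249.0]), (0.64, [235.0, 203.0, 263.0, 222.0]), (0.5, [366.0, 86.0, 407.0, 124.0])]
stand [(0.71, [314.0, 126.0, 366.0, 174.0])]
mug [(0.85, [369.0, 88.0, 410.0, 124.0]), (0.52, [318.0, 127.0, 366.0, 172.0])]
oil_can [(0.79, [423.0, 117.0, 449.0, 156.0])]
tub [(0.89, [180.0, 293.0, 224.0, 344.0])]
spool [(0.84, [166.0, 252.0, 188.0, 277.0])]
dressing_block [(0.88, [257.0, 271.0, 301.0, 305.0])]
ring [(0.48, [200.0, 194.0, 212.0, 207.0]), (0.37, [236.0, 202.0, 264.0, 223.0])]
hammer [(0.9, [348.0, 199.0, 442.0, 258.0]), (0.64, [234.0, 203.0, 266.0, 222.0])]
spacer [(0.81, [219.0, 241.0], array([ 503.3, -239. ,    0. ])), (0.73, [209.0, 204.0], array([ 388.4, -192.5,    0. ])), (0.61, [249.0, 217.0], array([ 492.4, -136.1,    0. ]))]
spacer_mouth [(0.86, [266.0, 217.0], array([ 530.2, -109. ,   16. ])), (0.63, [227.0, 244.0], array([ 533.5, -231.6,   16. ]))]
mandrel_tip [(0.82, [366.0, 150.0], array([565.6, 209. , 
[... 334 characters left out ...]
 96.0, 327.0, 134.0])]
spool [(0.71, [348.0, 122.0, 367.0, 147.0]), (0.59, [330.0, 171.0, 358.0, 192.0]), (0.58, [285.0, 325.0, 335.0, 380.0])]
dressing_block [(0.75, [267.0, 136.0, 292.0, 168.0]), (0.65, [330.0, 170.0, 357.0, 192.0])]
ring [(0.69, [381.0, 170.0, 397.0, 182.0])]
hammer [(0.77, [177.0, 187.0, 252.0, 263.0])]
spacer [(0.8, [350.0, 161.0], array([ 499.7, -243.8,    0. ])), (0.64, [347.0, 186.0], array([ 487.8, -134.7,    0. ]))]
spacer_mouth [(0.6, [341.0, 157.0], array([ 526.9, -236.1,   16. ])), (0.58, [336.0, 182.0], array([ 516.2, -123.6,   16. ]))]
mandrel_tip [(0.6, [284.0, 254.0], array([567.5, 208.7,  75. ]))]
stand [(0.92, [317.0, 273.0], array([491.6, 185.2,   0. ]))]
```

View pics/scene.png

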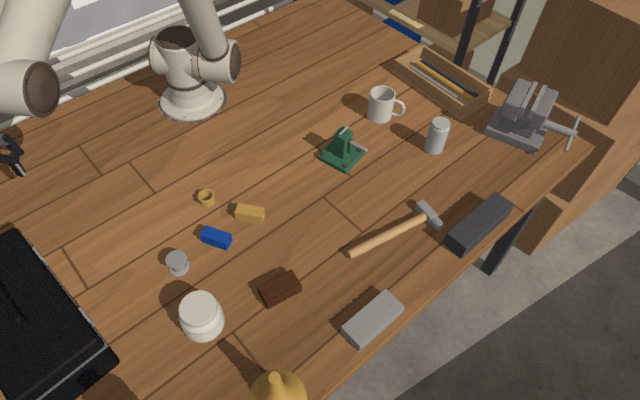

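View pics/side.png

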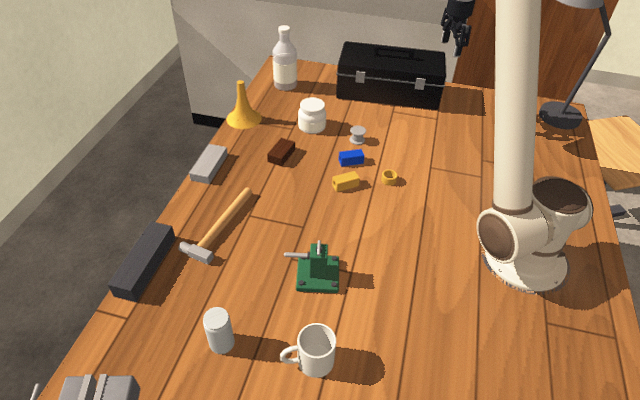

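The brass spacer is at about (250,213) in the scene view and (346,182) in the side view. The blue look-alike is at (216,238) in the scene view. The stand is at (342,150), with its mandrel pointing away from the robot.

```bash
cat >> h.py <<'E'
np.set_printoptions(precision=3,suppress=True)
def to(pos,Rm,st=None):
    st=st or arm.read_state();R0=R.from_quat(st['ee_rot'])
    return R0.inv().apply(np.array(pos)-st['position']), (R0.inv()*Rm).as_rotvec()
def down(phi): # tool z down, tool x at heading phi
    c,s=np.cos(phi),np.sin(phi)
    return R.from_matrix(np.array([[c,s,0],[s,-c,0],[0,0,-1]]))
E
python3 - <<'E'
from h import *
s=arm.read_state();print(R.from_quat(s['ee_rot']).as_matrix(),s['joints'])
p=imaging.get_image('wrist');print(p['T_tool_cam'],p['fx'],p['cx'],p['cy'],p['k1'])
M=R.from_quat(s['ee_rot']).as_matrix();ph=np.arctan2(M[1,0],M[0,0]);print(ph)
print(to([480,-136,220],down(ph)))
E
```

```text
[[-0.899 -0.437  0.   ]
 [-0.437  0.899 -0.   ]
 [ 0.    -0.    -1.   ]] [-0.859  0.385  0.008  0.    -1.194 -0.259]
[[   0.      -0.944   -0.329   84.357]
 [   1.      -0.       0.001    0.563]
 [  -0.001   -0.329    0.944 -143.389]
 [   0.       0.       0.       1.   ]] 360.1609963943477 322.40512955528226 200.81337230447883 -0.04738022381665797
-2.688776453772804
(array([-372.129,  292.712,   11.317]), array([-0., -0., -0.]))
```

arm_command(
  rows=[
    {"grip": 1, "linear": [-370, 290, 10], "rot": [0, 0, 0]},
    {"grip": 1, "linear": [-370, 290, 10], "rot": [0, 0, 0]},
    {"grip": 1, "linear": [-370, 290, 10], "rot": [0, 0, 0]},
    {"grip": 1, "linear": [-370, 290, 10], "rot": [0, 0, 0]},
    {"grip": 1, "linear": [-370, 290, 10], "rot": [0, 0, 0]},
    {"grip": 1, "linear": [-370, 290, 10], "rot": [0, 0, 0]},
    {"grip": 1, "linear": [-370, 290, 10], "rot": [0, 0, 0]},
    {"grip": 1, "linear": [-370, 290, 10], "rot": [0, 0, 0]},
    {"grip": 1, "linear": [-370, 290, 10], "rot": [0, 0, 0]},
    {"grip": 1, "linear": [-370, 290, 10], "rot": [0, 0, 0]},
  ],
)

```text
clock: 2.7
position: [479.0, -139.6, 221.3]
ee_rot: [-0.224, 0.974, 0.0, -0.0]
contact_force: [-0.3, -0.7, 0.0]
gripper_width: 85.4
grasp_force: 0.0
```

Run:
```python
from h import *
s=arm.read_state();print(s['position'],s['joints'],s['clock'])
p=imaging.get_image('wrist');save(p,'w1')
hsv=cv2.cvtColor(p['frame'],cv2.COLOR_RGB2HSV)
for q in('spacer','spacer_mouth'):
    f=models.tip_of(p,q);print(q,[(r['score'],r['pixel'],onz(p,r['pixel'],0 if q=='spacer' else 16,s)) for r in f])
f=models.spot_in(p,'spacer');print([(r['score'],np.round(r['rect']),onz(p,[(r['rect'][0]+r['rect'][2])/2,(r['rect'][1]+r['rect'][3])/2],20,s)) for r in f])
```

```text
[ 479.001 -139.63   221.319] [ 0.042  0.178 -0.309  0.    -1.084 -1.16 ] 2.7
spacer [(0.87, [222.4, 141.1], array([ 503.776, -239.887,    0.   ])), (0.56, [321.8, 176.9], array([ 493.556, -132.298,    0.   ]))]
spacer_mouth [(0.83, [328.9, 216.5], array([ 524.742, -108.911,   16.   ])), (0.57, [223.9, 175.9], array([ 531.584, -223.173,   16.   ]))]
[(0.89, array([189., 104., 242., 181.]), array([ 502.311, -241.823,   20.   ])), (0.56, array([300., 144., 342., 221.]), array([ 494.491, -133.155,   20.   ]))]
```

View pics/w1.png

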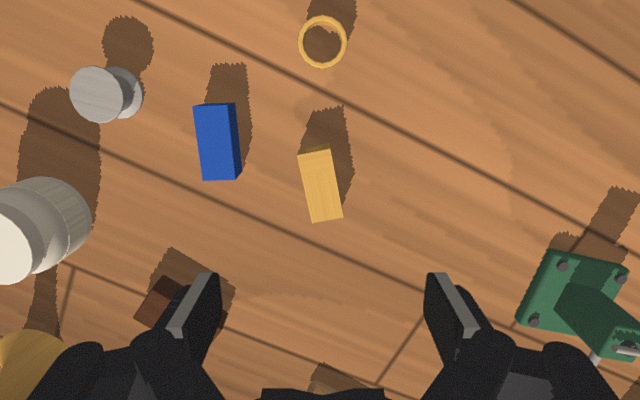

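The brass bar is near (321,186), its top face lying between (299,155) and (343,217). The blue bar is at (218,142) and the ring at (323,42).

Run:
```python
from h import *
s=arm.read_state()
p=imaging.get_image('wrist')
f=p['frame'][135:235,285:360].copy();hsv=cv2.cvtColor(f,cv2.COLOR_RGB2HSV)
print(hsv[50,35],hsv[50,10],hsv[80,65])
m=((hsv[:,:,0]>=16)&(hsv[:,:,0]<30)&(hsv[:,:,2]>170)&(hsv[:,:,1]>90)).astype(np.uint8)
m=cv2.morphologyEx(m,cv2.MORPH_OPEN,np.ones((3,3)))
c=max(cv2.findContours(m,0,1)[0],key=cv2.contourArea)
W=np.array([onz(p,q+[285,135],32,s)[:2] for q in c[:,0,:].astype(float)],np.float32)
r=cv2.minAreaRect(W);b=cv2.boxPoints(r);print(r,b)
e=[b[1]-b[0],b[2]-b[1]];e=max(e,key=np.linalg.norm);psi=np.arctan2(e[1],e[0]);print('psi',psi)
for ph in(psi,psi+np.pi):
    print(to([*r[0],150],down(ph)))
```

```text
[ 18 146 219] [ 14 138 165] [ 14 133 167]
((495.22894287109375, -133.1796875), (70.52436828613281, 32.594871520996094), 37.484798431396484) [[ 457.33  -141.706]
 [ 477.166 -167.571]
 [ 533.128 -124.653]
 [ 513.292  -98.789]]
psi 0.65423316
(array([-17.738,  -0.765,  71.394]), array([0.   , 0.   , 2.939]))
(array([-17.738,  -0.765,  71.394]), array([-0.   ,  0.   , -0.203]))
```

arm_command(
  rows=[
    {"grip": 1, "linear": [-18, -1, 60], "rot": [0, 0, -0.2]},
    {"grip": 1, "linear": [-18, -1, 110], "rot": [0, 0, -0.2]},
    {"grip": 1, "linear": [-18, -1, 160], "rot": [0, 0, -0.2]},
    {"grip": 1, "linear": [-18, -1, 200], "rot": [0, 0, -0.2]},
    {"grip": 1, "linear": [-18, -1, 219], "rot": [0, 0, -0.2]},
    {"grip": 1, "linear": [-18, -1, 219], "rot": [0, 0, -0.2]},
    {"grip": 1, "linear": [-18, -1, 219], "rot": [0, 0, -0.2]},
  ],
)

```text
clock: 3.82
position: [496.7, -132.7, 3.2]
ee_rot: [-0.321, 0.947, -0.0, 0.001]
contact_force: [0.4, 0.2, 0.2]
gripper_width: 85.8
grasp_force: 0.0
```

arm_command(
  rows=[
    {"grip": 0, "linear": [0, 0, 0], "rot": [0, 0, 0]},
    {"grip": 0, "linear": [0, 0, 0], "rot": [0, 0, 0]},
    {"grip": 0, "linear": [0, 0, 0], "rot": [0, 0, 0]},
    {"grip": 0, "linear": [0, 0, 0], "rot": [0, 0, 0]},
    {"grip": 0, "linear": [0, 0, 0], "rot": [0, 0, 0]},
    {"grip": 0, "linear": [0, 0, 0], "rot": [0, 0, 0]},
    {"grip": 0, "linear": [0, 0, 0], "rot": [0, 0, 0]},
    {"grip": 0, "linear": [0, 0, 0], "rot": [0, 0, 0]},
  ],
)

```text
clock: 4.82
position: [496.5, -132.4, 3.1]
ee_rot: [-0.321, 0.947, -0.0, 0.001]
contact_force: [-1.7, 0.0, 6.9]
gripper_width: 31.1
grasp_force: 61.1
```

Run:
```python
from h import *
s=arm.read_state();M=R.from_quat(s['ee_rot']).as_matrix();ph=np.arctan2(M[1,0],M[0,0]);print(ph,s['position'])
print(to([645,234,230],down(ph)))
A=imaging.get_image('scene');B=imaging.get_image('side')
for q in('mug','oil_can','hammer'):
    print(q,[(r['score'],onz(p,r['pixel'],0)) for p in(A,B) for r in models.tip_of(p,q)[:1]])
```

```text
-2.488285640770316 [ 496.547 -132.442    3.103]
(array([-340.837,  200.513, -226.772]), array([-0.001,  0.001, -0.   ]))
mug [(0.9, array([444.916, 396.191,   0.   ])), (0.81, array([441.672, 402.784,   0.   ]))]
oil_can [(0.96, array([637.468, 411.674,   0.   ])), (0.67, array([ 523.475, -134.483,    0.   ]))]
hammer [(0.83, array([775.552, 104.066,   0.   ])), (0.88, array([775.431, 105.693,   0.   ]))]
```

arm_command(
  rows=[
    {"grip": 0, "linear": [0, 0, -60], "rot": [0, 0, 0]},
    {"grip": 0, "linear": [0, 0, -120], "rot": [0, 0, 0]},
    {"grip": 0, "linear": [-40, 25, -170], "rot": [0, 0, 0]},
    {"grip": 0, "linear": [-90, 50, -200], "rot": [0, 0, 0]},
    {"grip": 0, "linear": [-140, 80, -227], "rot": [0, 0, 0]},
    {"grip": 0, "linear": [-190, 110, -227], "rot": [0, 0, 0]},
    {"grip": 0, "linear": [-240, 140, -227], "rot": [0, 0, 0]},
    {"grip": 0, "linear": [-290, 170, -227], "rot": [0, 0, 0]},
    {"grip": 0, "linear": [-340, 200, -227], "rot": [0, 0, 0]},
    {"grip": 0, "linear": [-340, 200, -227], "rot": [0, 0, 0]},
  ],
)

```text
clock: 6.48
position: [643.8, 237.0, 224.7]
ee_rot: [-0.322, 0.947, 0.0, -0.003]
contact_force: [-0.7, -0.6, -6.2]
gripper_width: 31.2
grasp_force: 62.1
```

arm_command(
  rows=[
    {"grip": 0, "linear": [0, 0, 0], "rot": [0, 0, 0]},
    {"grip": 0, "linear": [0, 0, 0], "rot": [0, 0, 0]},
    {"grip": 0, "linear": [0, 0, 0], "rot": [0, 0, 0]},
  ],
)

```text
clock: 6.85
position: [644.3, 231.8, 229.6]
ee_rot: [-0.32, 0.947, 0.0, 0.0]
contact_force: [1.3, -0.1, -4.1]
gripper_width: 30.8
grasp_force: 62.1
```

Run:
```python
from h import *
s=arm.read_state();print(s['position'],s['joints'],s['gripper_width'],s['contact_force'],s['wrist_torque'])
p=imaging.get_image('wrist');save(p,'w2')
A=imaging.get_image('scene');B=imaging.get_image('side')
for q,z in(('mandrel_tip',75),('stand',0)):
    rs=[]
    for im in(p,A,B):
        f=models.tip_of(im,q)[:1]
        if f: rs.append(ray(im,f[0]['pixel'],s)); print(q,f[0]['score'],f[0]['pixel'],onz(im,f[0]['pixel'],z,s))
    print('tri',tri(rs))
for q in('spacer','spacer_mouth'):print(q,[(r['score'],r['pixel']) for r in models.tip_of(p,q)])
```

```text
[644.283 231.848 229.647] [ 0.581  0.489  0.17  -0.    -1.252 -1.5  ] 30.834341300247775 [ 1.254 -0.108 -4.054] [ 0.023  0.003 -0.02 ]
mandrel_tip 0.81 [355.0, 95.0] [572.723 210.818  75.   ]
mandrel_tip 0.88 [367.5, 147.3] [561.471 218.632  75.   ]
mandrel_tip 0.8 [282.1, 255.5] [569.508 212.936  75.   ]
tri [569.103 212.894  79.963]
stand 0.88 [386.8, 7.7] [491.556 192.107   0.   ]
stand 0.83 [339.3, 154.5] [482.805 193.916   0.   ]
stand 0.77 [316.3, 271.5] [495.054 181.545   0.   ]
tri [492.229 189.212  10.32 ]
spacer [(0.91, [325.5, 266.0]), (0.64, [159.1, 183.3])]
spacer_mouth [(0.94, [325.5, 353.6])]
```

View pics/w2.png

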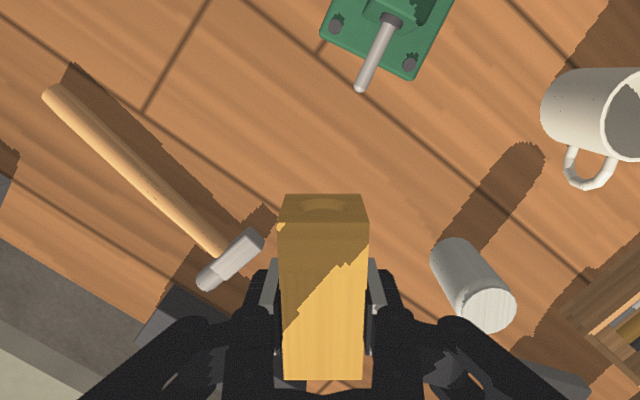

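Run:
```python
from h import *
s=arm.read_state()
im=cv2.imread('pics/w2.png')
a=cv2.resize(im[185:235,265:385],None,fx=5,fy=5,interpolation=3);b=cv2.resize(im[0:110,320:440],None,fx=5,fy=5,interpolation=3)[:330]
# mandrel axis by row centroid of bright, unsaturated
h=cv2.cvtColor(im,cv2.COLOR_BGR2HSV);m=(h[:,:,1]<60)&(h[:,:,2]>90)
for y in range(20,100,8):
    x=np.where(m[y,340:410])[0]+340; print(y,(x.min(),x.max()) if len(x) else None)
p=imaging.get_image('wrist')
t=onz(p,[359.5,93],75,s)
for c in([388,24],[386,30],[373,60]):
    q=onz(p,c,75,s);print(t,q,np.linalg.norm(t-q),np.arctan2(*(t-q)[[1,0]]))
cv2.imwrite('pics/z.png',np.vstack([a,b]))
```

```text
20 (np.int64(379), np.int64(397))
28 (np.int64(340), np.int64(397))
36 (np.int64(376), np.int64(391))
44 (np.int64(372), np.int64(387))
52 (np.int64(368), np.int64(384))
60 (np.int64(365), np.int64(409))
68 (np.int64(361), np.int64(409))
76 (np.int64(358), np.int64(371))
84 (np.int64(354), np.int64(368))
92 (np.int64(359), np.int64(361))
[569.567 213.729  75.   ] [517.128 198.878  75.   ] 54.5011492145787 0.27597316310130265
[569.567 213.729  75.   ] [521.276 200.405  75.   ] 50.0954386882462 0.2692162998645808
[569.567 213.729  75.   ] [543.931 206.374  75.   ] 26.6698935492285 0.27938900316917253
```

View pics/z.png

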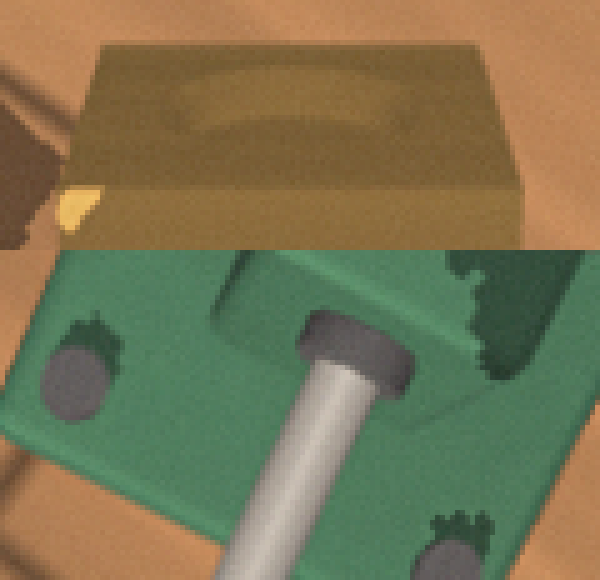

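Run:
```python
from h import *
s=arm.read_state()
p=imaging.get_image('wrist')
t=onz(p,[357.5,93],75,s);q=onz(p,[388.5,25],75,s);th=np.arctan2(*(t-q)[[1,0]]);print(t,np.linalg.norm(t-q),th)
u=(t-q)/np.linalg.norm(t-q)
for z in(230,62): print(to(t*[1,1,0]+53.5*u+[0,0,z],down(th)))
```

```text
[570.561 212.486  75.   ] 54.6386537137127 0.23717280698025153
(array([22.31 ,  6.941, -0.733]), array([ 0.   , -0.   , -2.726]))
(array([ 22.298,   6.939, 167.267]), array([ 0.   , -0.   , -2.726]))
```

arm_command(
  rows=[
    {"grip": 0, "linear": [22, 7, 0], "rot": [0, 0, -0.18]},
    {"grip": 0, "linear": [22, 7, 0], "rot": [0, 0, -0.36]},
    {"grip": 0, "linear": [22, 7, 0], "rot": [0, 0, -0.54]},
    {"grip": 0, "linear": [22, 7, 0], "rot": [0, 0, -0.72]},
    {"grip": 0, "linear": [22, 7, 0], "rot": [0, 0, -0.9]},
    {"grip": 0, "linear": [22, 7, 0], "rot": [0, 0, -1.08]},
    {"grip": 0, "linear": [22, 7, 0], "rot": [0, 0, -1.26]},
    {"grip": 0, "linear": [22, 7, 0], "rot": [0, 0, -1.42]},
    {"grip": 0, "linear": [22, 7, 0], "rot": [0, 0, -1.5]},
    {"grip": 0, "linear": [22, 7, 0], "rot": [0, 0, -1.5]},
  ],
)

```text
clock: 8.75
position: [622.8, 225.3, 229.3]
ee_rot: [0.88, -0.475, -0.0, 0.0]
contact_force: [-0.4, 0.2, -4.0]
gripper_width: 31.2
grasp_force: 62.1
```

arm_command(
  rows=[
    {"grip": 0, "linear": [0, 0, 0], "rot": [0, 0, -0.18]},
    {"grip": 0, "linear": [0, 0, 0], "rot": [0, 0, -0.36]},
    {"grip": 0, "linear": [0, 0, 0], "rot": [0, 0, -0.54]},
    {"grip": 0, "linear": [0, 0, 0], "rot": [0, 0, -0.72]},
    {"grip": 0, "linear": [0, 0, 0], "rot": [0, 0, -0.9]},
    {"grip": 0, "linear": [0, 0, 0], "rot": [0, 0, -1.08]},
    {"grip": 0, "linear": [0, 0, 0], "rot": [0, 0, -1.24]},
    {"grip": 0, "linear": [0, 0, 0], "rot": [0, 0, -1.24]},
    {"grip": 0, "linear": [0, 0, 0], "rot": [0, 0, -1.24]},
    {"grip": 0, "linear": [0, 0, 0], "rot": [0, 0, -1.24]},
  ],
)

```text
clock: 10.0
position: [622.8, 225.2, 229.3]
ee_rot: [0.992, 0.125, -0.0, 0.0]
contact_force: [0.0, 0.1, -4.6]
gripper_width: 30.9
grasp_force: 62.2
```

Run:
```python
from h import *
s=arm.read_state();print(s['clock'],s['position'],s['joints'],s['gripper_width'])
th=.25;u=np.array([np.cos(th),np.sin(th),0])
print(to(np.array([570.5,212.5,62])+53.5*u,down(th)))
```

```text
10.0 [622.781 225.23  229.292] [ 0.591  0.45   0.106 -0.    -1.227  1.23 ] 30.865282620495464
(array([ -0.3  ,  -0.601, 167.292]), array([ 0.,  0., -0.]))
```

Descend, then check from the fixed cameras.

arm_command(
  rows=[
    {"grip": 0, "linear": [0, 0, 50], "rot": [0, 0, 0]},
    {"grip": 0, "linear": [0, -0.5, 100], "rot": [0, 0, 0]},
    {"grip": 0, "linear": [0, -0.5, 140], "rot": [0, 0, 0]},
    {"grip": 0, "linear": [0, -0.5, 167], "rot": [0, 0, 0]},
    {"grip": 0, "linear": [0, -0.5, 167], "rot": [0, 0, 0]},
    {"grip": 0, "linear": [0, -0.5, 167], "rot": [0, 0, 0]},
  ],
)

```text
clock: 10.75
position: [624.0, 226.3, 64.0]
ee_rot: [0.992, 0.125, 0.002, -0.0]
contact_force: [-0.3, 1.3, -4.0]
gripper_width: 30.8
grasp_force: 62.0
```

Run:
```python
from h import *
s=arm.read_state();print(s['position'],s['contact_force'])
M=R.from_quat(s['ee_rot']).as_matrix()
mouth=np.array(s['position'])+M@[-33.5,0,-13.2];print('mouth',mouth)
C=[]
for n in('scene','side'):
    p=imaging.get_image(n);
    for q in('mandrel_tip','spacer_mouth','spacer'):
        print(n,q,[(round(r['score'],2),np.round(r['pixel'],1)) for r in models.tip_of(p,q)[:3]])
    a=proj(p,mouth);b=proj(p,[570.5,212.5,75]);print(a,b)
    x,y=((a+b)/2).astype(int);C.append(cv2.resize(p['frame'][y-35:y+35,x-40:x+40,::-1],None,fx=5,fy=5,interpolation=2))
cv2.imwrite('pics/fit.png',np.hstack(C))
```

```text
[623.976 226.307  63.957] [-0.316  1.31  -3.952]
mouth [591.49  217.96   77.054]
scene mandrel_tip [(0.59, array([366.4, 148.8]))]
scene spacer_mouth [(0.72, array([229.5, 242.8])), (0.54, array([377.5, 151.1]))]
scene spacer [(0.79, array([384.3, 159.3])), (0.77, array([217.1, 241.6]))]
[375.394 153.027] [368.29  150.195]
side mandrel_tip []
side spacer_mouth [(0.58, array([273.8, 253.9]))]
side spacer [(0.66, array([257.5, 255.8]))]
[272.219 254.537] [281.743 255.261]
```

View pics/fit.png

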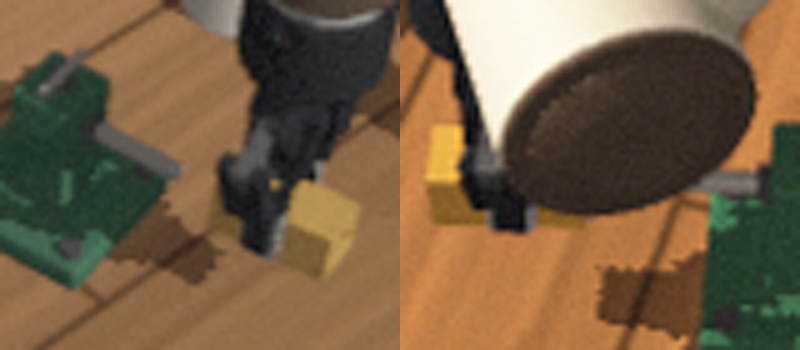

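arm_command(
  rows=[
    {"grip": 0, "linear": [-8, 0, 1], "rot": [0, 0, 0]},
    {"grip": 0, "linear": [-15, 0, 1], "rot": [0, 0, 0]},
    {"grip": 0, "linear": [-20, 0, 1], "rot": [0, 0, 0]},
    {"grip": 0, "linear": [-24, 0, 1], "rot": [0, 0, 0]},
    {"grip": 0, "linear": [-28, 0, 1], "rot": [0, 0, 0]},
    {"grip": 0, "linear": [-28, 0, 1], "rot": [0, 0, 0]},
    {"grip": 0, "linear": [-28, 0, 1], "rot": [0, 0, 0]},
  ],
)

```text
clock: 12.02
position: [595.8, 218.8, 61.4]
ee_rot: [0.992, 0.125, 0.0, -0.0]
contact_force: [0.1, -1.0, -4.7]
gripper_width: 30.9
grasp_force: 62.0
```

arm_command(
  rows=[
    {"grip": 0, "linear": [-4, 0, 0], "rot": [0, 0, 0]},
    {"grip": 0, "linear": [-8, 0, 0], "rot": [0, 0, 0]},
    {"grip": 0, "linear": [-12, 0, 0], "rot": [0, 0, 0]},
    {"grip": 0, "linear": [-12, 0, 0], "rot": [0, 0, 0]},
    {"grip": 0, "linear": [-12, 0, 0], "rot": [0, 0, 0]},
  ],
)

```text
clock: 12.65
position: [584.1, 215.9, 61.5]
ee_rot: [0.992, 0.125, 0.0, -0.0]
contact_force: [-0.7, -1.0, -5.1]
gripper_width: 31.1
grasp_force: 62.0
```

arm_command(
  rows=[
    {"grip": 0, "linear": [-4, 0, 0], "rot": [0, 0, 0]},
    {"grip": 0, "linear": [-8, 0, 0], "rot": [0, 0, 0]},
    {"grip": 0, "linear": [-12, 0, 0], "rot": [0, 0, 0]},
    {"grip": 0, "linear": [-12, 0, 0], "rot": [0, 0, 0]},
    {"grip": 0, "linear": [-12, 0, 0], "rot": [0, 0, 0]},
    {"grip": 0, "linear": [-12, 0, 0], "rot": [0, 0, 0]},
  ],
)

```text
clock: 13.4
position: [572.4, 212.9, 61.3]
ee_rot: [0.992, 0.125, 0.0, -0.0]
contact_force: [0.2, 0.2, -5.1]
gripper_width: 31.1
grasp_force: 62.0
```

Run:
```python
from h import *
s=arm.read_state();print(s['position'],s['contact_force'],s['wrist_torque'])
C=[]
for n in('scene','side'):
    p=imaging.get_image(n);x,y=proj(p,[570,212,75]).astype(int)
    C.append(cv2.resize(p['frame'][y-35:y+35,x-40:x+40,::-1],None,fx=5,fy=5,interpolation=2))
cv2.imwrite('pics/fit2.png',np.hstack(C))
```

```text
[572.447 212.857  61.345] [ 0.163  0.175 -5.076] [0.008 0.01  0.017]
```

View pics/fit2.png

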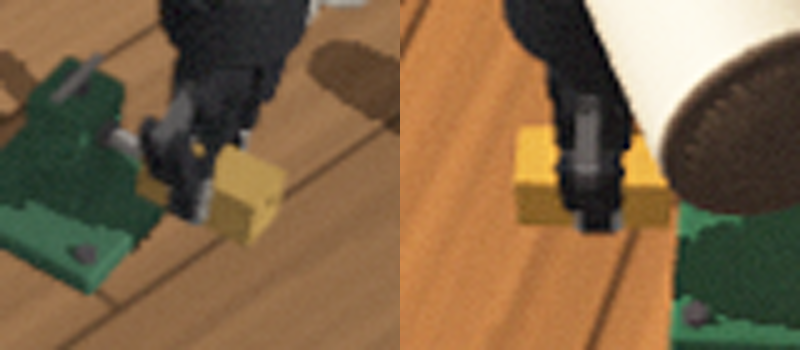

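The bar sits over the mandrel about 31 mm deep with no contact force, so this is the bored end. Next I back off and lift.

arm_command(
  rows=[
    {"grip": 0, "linear": [15, 0, 0], "rot": [0, 0, 0]},
    {"grip": 0, "linear": [35, 0, 0], "rot": [0, 0, 0]},
    {"grip": 0, "linear": [60, 0, 0], "rot": [0, 0, 0]},
    {"grip": 0, "linear": [80, 0, 0], "rot": [0, 0, 0]},
    {"grip": 0, "linear": [80, 0, 0], "rot": [0, 0, 0]},
    {"grip": 0, "linear": [80, 0, -50], "rot": [0, 0, 0]},
    {"grip": 0, "linear": [80, 0, -100], "rot": [0, 0, 0]},
    {"grip": 0, "linear": [60, 0, -150], "rot": [0, 0, 0]},
    {"grip": 0, "linear": [30, 0, -200], "rot": [0, 0, 0]},
    {"grip": 0, "linear": [0, 0, -250], "rot": [0, 0, 0]},
  ],
)

```text
clock: 14.75
position: [570.2, 212.1, 312.3]
ee_rot: [0.992, 0.125, -0.001, 0.0]
contact_force: [-0.2, 0.4, -4.0]
gripper_width: 31.4
grasp_force: 62.1
```

arm_command(
  rows=[
    {"grip": 0, "linear": [-40, 0, -40], "rot": [0, 0, 0.18]},
    {"grip": 0, "linear": [-80, 0, -80], "rot": [0, 0, 0.36]},
    {"grip": 0, "linear": [-80, 0, -120], "rot": [0, 0, 0.54]},
    {"grip": 0, "linear": [-80, 0, -120], "rot": [0, 0, 0.72]},
    {"grip": 0, "linear": [-80, 0, -120], "rot": [0, 0, 0.9]},
    {"grip": 0, "linear": [-80, 0, -120], "rot": [0, 0, 1.08]},
    {"grip": 0, "linear": [-80, 0, -120], "rot": [0, 0, 1.26]},
    {"grip": 0, "linear": [-80, 0, -120], "rot": [0, 0, 1.44]},
    {"grip": 0, "linear": [-80, 0, -120], "rot": [0, 0, 1.57]},
    {"grip": 0, "linear": [-80, 0, -120], "rot": [0, 0, 1.57]},
  ],
)

```text
clock: 16.0
position: [493.8, 192.5, 430.9]
ee_rot: [0.791, -0.612, -0.0, 0.0]
contact_force: [1.1, 0.4, -4.3]
gripper_width: 31.3
grasp_force: 62.1
```

arm_command(
  rows=[
    {"grip": 0, "linear": [0, 0, 0], "rot": [0, 0, 0.18]},
    {"grip": 0, "linear": [0, 0, 0], "rot": [0, 0, 0.36]},
    {"grip": 0, "linear": [0, 0, 0], "rot": [0, 0, 0.54]},
    {"grip": 0, "linear": [0, 0, 0], "rot": [0, 0, 0.72]},
    {"grip": 0, "linear": [0, 0, 0], "rot": [0, 0, 0.9]},
    {"grip": 0, "linear": [0, 0, 0], "rot": [0, 0, 1.08]},
    {"grip": 0, "linear": [0, 0, 0], "rot": [0, 0, 1.26]},
    {"grip": 0, "linear": [0, 0, 0], "rot": [0, 0, 1.44]},
    {"grip": 0, "linear": [0, 0, 0], "rot": [0, 0, 1.57]},
    {"grip": 0, "linear": [0, 0, 0], "rot": [0, 0, 1.57]},
  ],
)

```text
clock: 17.25
position: [494.3, 192.7, 431.1]
ee_rot: [-0.128, 0.992, 0.0, -0.0]
contact_force: [0.5, -0.1, -4.4]
gripper_width: 30.9
grasp_force: 62.1
```

Run:
```python
from h import *
s=arm.read_state();print(s['clock'],s['position'],s['joints'],s['contact_force'],s['gripper_width'],R.from_quat(s['ee_rot']).as_matrix())
p=s['position'];r=np.sqrt(p[0]**2+p[1]**2-160**2)
D=np.array([[.385,.008,604,231.3],[.178,-.309,472.5,221.3],[.489,.170,665.7,229.6],[.45,.106,642.7,229.3],[s['joints'][1],s['joints'][2],r,p[2]]])
# planar fit: r=a+L1 sin j2+L2 cos g+e sin g ; z=H+L1 cos j2+L2 sin g - e cos g
A=[];b=[]
for j2,j3,r,z in D:
    g=j3-j2;A+=[[1,0,np.sin(j2),np.cos(g),np.sin(g)],[0,1,np.cos(j2),np.sin(g),-np.cos(g)]];b+=[r,z]
x,res,rk,sv=np.linalg.lstsq(np.array(A),np.array(b),rcond=None);print(x,res,sv,np.array(A)@x-b)
```

```text
17.25 [494.304 192.737 431.088] [ 0.678  0.15   0.173 -0.    -1.594 -1.992] [ 0.48  -0.1   -4.386] 30.852518228980433 [[-0.967 -0.253 -0.001]
 [-0.253  0.967 -0.   ]
 [ 0.001  0.    -1.   ]]
[  -0.25  -137.109  564.896  421.806   -0.052] [0.164] [3.856 3.151 0.295 0.271 0.219] [ 0.104 -0.097  0.062  0.212 -0.052 -0.254 -0.129  0.042  0.014  0.097]
```

arm_command(
  rows=[
    {"grip": 0, "linear": [0, 0, 0], "rot": [0, 0, -0.18]},
    {"grip": 0, "linear": [0, 0, 0], "rot": [0, 0, -0.36]},
    {"grip": 0, "linear": [0, 0, 0], "rot": [0, 0, -0.42]},
    {"grip": 0, "linear": [0, 0, 0], "rot": [0, 0, -0.42]},
  ],
)

```text
clock: 17.75
position: [494.5, 192.8, 431.2]
ee_rot: [-0.331, 0.944, 0.0, -0.0]
contact_force: [0.8, -1.0, -4.7]
gripper_width: 31.0
grasp_force: 62.2
```

arm_command(
  rows=[
    {"grip": 0, "linear": [-54, 0, -22], "rot": [0, -0.17, 0]},
    {"grip": 0, "linear": [-100, 0, -52], "rot": [0, -0.34, 0]},
    {"grip": 0, "linear": [-150, 0, -95], "rot": [0, -0.52, 0]},
    {"grip": 0, "linear": [-190, 0, -140], "rot": [0, -0.7, 0]},
    {"grip": 0, "linear": [-230, 0, -190], "rot": [0, -0.87, 0]},
    {"grip": 0, "linear": [-260, 0, -245], "rot": [0, -1.05, 0]},
    {"grip": 0, "linear": [-280, 0, -300], "rot": [0, -1.2, 0]},
    {"grip": 0, "linear": [-290, 0, -350], "rot": [0, -1.2, 0]},
    {"grip": 0, "linear": [-290, 0, -350], "rot": [0, -1.2, 0]},
    {"grip": 0, "linear": [-290, 0, -350], "rot": [0, -1.2, 0]},
  ],
)

```text
clock: 19.0
position: [721.7, 374.0, 777.7]
ee_rot: [-0.273, 0.781, 0.186, 0.53]
contact_force: [1.0, -0.4, -6.0]
gripper_width: 31.2
grasp_force: 62.6
```

Run:
```python
from h import *
s=arm.read_state();print(s['clock'],s['position'],s['joints'],s['contact_force'],s['gripper_width'],R.from_quat(s['ee_rot']).as_matrix())
M=R.from_quat(s['ee_rot']).as_matrix();print('still to pitch',-np.arccos(-M[2,0]) , 'shift for 60 out 100 up',M.T@np.array([60*np.cos(s['joints'][0]),60*np.sin(s['joints'][0]),100]))
```

```text
19.0 [721.666 373.981 777.712] [ 0.677  0.247  0.684  0.005 -0.814 -1.576] [ 0.999 -0.439 -6.039] 31.17822578647047 [[-0.288 -0.624  0.727]
 [-0.229  0.782  0.58 ]
 [-0.93   0.001 -0.369]]
still to pitch -0.3774560335932608 shift for 60 out 100 up [-115.074    0.294   18.92 ]
```

arm_command(
  rows=[
    {"grip": 0, "linear": [-40, 0, 7], "rot": [0, -0.13, 0]},
    {"grip": 0, "linear": [-80, 0, 14], "rot": [0, -0.26, 0]},
    {"grip": 0, "linear": [-110, 0, 20], "rot": [0, -0.377, 0]},
    {"grip": 0, "linear": [-110, 0, 20], "rot": [0, -0.377, 0]},
    {"grip": 0, "linear": [-110, 0, 20], "rot": [0, -0.377, 0]},
    {"grip": 0, "linear": [-110, 0, 20], "rot": [0, -0.377, 0]},
    {"grip": 0, "linear": [-110, 0, 20], "rot": [0, -0.377, 0]},
    {"grip": 0, "linear": [-110, 0, 20], "rot": [0, -0.377, 0]},
  ],
)

```text
clock: 20.0
position: [767.0, 409.8, 877.0]
ee_rot: [-0.233, 0.665, 0.234, 0.67]
contact_force: [-0.7, 0.9, -4.5]
gripper_width: 31.0
grasp_force: 62.7
```

Run:
```python
from h import *
s=arm.read_state();print(s['clock'],s['position'],s['joints'],s['joint_vel'],s['grasp_force'],R.from_quat(s['ee_rot']).as_matrix())
A=imaging.get_image('wrist')
save(A,'end')
```

```text
20.0 [767.011 409.752 876.972] [ 0.677  0.313  0.743  0.01  -0.423 -1.58 ] [ 0.003  0.004 -0.    -0.002  0.003 -0.   ] 62.69031062722206 [[ 0.005 -0.623  0.782]
 [ 0.004  0.782  0.623]
 [-1.     0.     0.006]]
```

View pics/end.png

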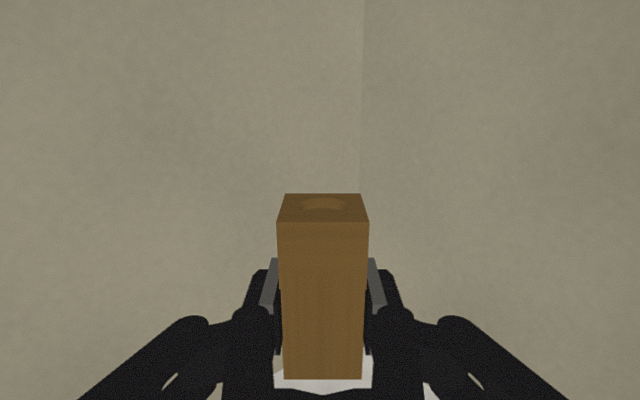

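The spacer is held firmly. The recessed end at (322,205) is on the camera's side, which is underneath, so the tested bore points straight up.

```bash
python3 -c "
from bench import job
print(job.job_done())"
```

```text
the job is handed in; nothing more can be done
None
```

I handed the job in at about 20 s, and no verdict came back: the mandrel went about 31 mm into the bore on the first try without resistance, and the spacer is now held still, bore straight up, about 0.9 m above the bench and clear of everything.

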